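Lower the ratchet boom onto its rest

ROBOT

A 6-joint arm with a two-finger parallel gripper is mounted at the origin on the work surface. World frame = base frame: x ahead of the robot, y to its left, z up, the work surface at z = 0. Lengths are in m, angles in degrees, forces in N, time in s.
With the tool pointing down it reaches from about 0.35 to 0.775 m from the base axis. Payload 7.3 kg.
Tool frame: the origin (TCP) lies at the very end of the fingers, on their centre line; the grasp point (between the pads) lies pinch_z behind it (pinch_z is the distance from the TCP to the grasp point, in m); z points along the fingers, y is the direction in which the jaws open and shut (so a half turn about z gives the same grasp; the last joint's range is limited). The gripper opens to 92 mm and grips with 3 to 60 N. Pads are 19 mm wide; open, the fingers measure 130 mm over their backs; the gripper's body (75 mm by 190 mm) begins 47 mm behind the grasp point.
Start: joints at [57.009, 19.595, 87.324, -0, 73.075, -8.365], TCP at [0.219, 0.477, 0.227] pointing down, gripper open.
Joint ranges: [-145.02, 145.02], [-44.19, 115.74], [2.07, 154.8], [-57.11, 237.11], [16.16, 152.29], [-177.93, 177.93]. Speed limits (degrees/s): [147.25, 147.25, 180, 180, 180, 180].

INTERFACE

Orientations are given as [roll, pitch, yaw] about the fixed x, y, z axes, in that order (R = Rz(yaw) Ry(pitch) Rx(roll)).
In Python, from station import sense, camera, sign_off, pinch_z gives the robot as it stands.
- The arm moves only by the tool apply_moves, never from a script. Its argument "steps" is a list of rows, each a list of 7 numbers: the turn, a rotation vector about the world's x, y, z in degrees, then the shift along the world's x, y, z in mm, then the finger opening in mm, from 0 to 91.8. In form: [[wx, wy, wz, x, y, z, gripper], ...]. A call has exactly 5 rows; each row is the pose to reach, as a shift and turn from the pose commanded when the call began; what a row does not reach only later rows make up. A row lasts 1/12 s, in which the tool goes at most 41.7 mm and 7.16 degrees, less where a joint would pass 70% of its speed; a pose out of reach is approached as far as the arm can. A call with a gripper value outside its range is refused whole. The fingers move at their own pace and stop on an object; "squeeze" is the grip in N (left out, the last holds). Time passes only in rows, so rows that repeat a pose let the fingers close, or fill a call up. It gives the time, the measured TCP pose, the force and the opening at its end, in the units of the state.
- sense(): the state, without advancing time (a new reading comes with each control period).
- camera(name): name is "side" or "top" or "wrist"; returns a dict with "color" (384x512x3 uint8, blue, green, red), "fx", "fy", "cx", "cy" (pixels), "dist" ([k1, k2, p1, p2, k3] as OpenCV has them; the pictures are not rectified), "R" (3x3) and "t" (3): a world point X has camera coordinates R X + t. Camera axes: x right, y down, z forward; pixel columns grow to the right and rows downward; lengths in m; the calibration is good to about 2 mm. A picture is of the moment at which its call begins. There is no depth.
- sign_off(): hands the job in, once; it reports no verdict.
The state is a dict: "clock": time; "joint_pos": joint angles; "qvel": joint speeds; "effort": joint torques, N m; "tool_pos": TCP position; "orientation": TCP orientation; "ft_force": force on the tool from outside, world axes, zero at the start; "torque": the same for the moment, N m; "gripper_width": finger opening in m.
Only numpy, scipy, OpenCV 4.12 (cv2) and the standard library are available. Lean on these libraries where they do the work, as an engineer would, in place of code of your own. Each camera call takes 0.05 s, during which the arm holds its last target.

TASK

The black boom on the aluminium stand is held up by its ratchet: press the thumb tab on the tail of the pawl down until the pawl tips over and stays clear of the teeth, then push the boom's end down past the teeth until the boom lies fully down on its rest post. Just press and push, without raising the boom or lifting anything; leave the pawl tipped clear, and leave the loose things on the table where they are.

Things in the scene. Friction and masses are not known exactly. Their poses are not given: they have to be found in the camera images.
- lift_stand: fixed aluminium stand: base plate 100 x 370 x 12 mm (own y -165 to +205), cheek plate at own x -36 to -26 mm up to 157 mm high, steel ratchet wheel of 45 mm radius, black boom, pawl, rest post (top 97 mm up) under the boom's end. Origin on the table below the boom's hinge; own +y points along the boom to its free end, -y to the pawl's tail, z up
- boom_hinge (a point): centre of the boom's hinge and of its ratchet wheel, 110 mm above the table, 0 mm in the stand's x and y; the hinge axis is the stand's x axis
- boom_pad (a point): middle of the flat top of the aluminium disc (46 mm across) on the boom's free end, where it is pushed down. 170 mm from the hinge along the boom and 19 mm above the boom's centre line, so it swings on an arc about the hinge; 129 mm above the table when fully down. Boom 42 mm wide, round end 58 mm across
- boom (a joint): boom angle above level, rad: 0 = fully down on its rest (hard stop); starts about 0.45 to 0.75, upper stop 0.9. The hinge is stiff: the boom stays where it is left, and takes roughly 2 to 6 N at the end disc to move down. With the pawl in the teeth (0.244 rad apart) it cannot go down past the next tooth
- pawl_pivot (a point): pivot of the pawl, 145 mm above the table, 66 mm from the hinge towards the stand's -y; its axis is the stand's x axis
- pawl_tab (a point): middle of the top of the flat dark-steel thumb tab (34 mm along the stand's x, 26 mm across, 6 mm thick) on the pawl's tail, 72 mm from the pivot, away from the boom. About 162 to 172 mm above the table while engaged, 130 mm when tipped free; swings about the pivot. Beneath it is only the 12 mm base plate
- pawl (a joint): pawl angle, rad: 0 to about 0.13 = nose in the teeth, 0.6 = tipped fully free (stop). Grows as the tab is pressed down (the nose, on the other side, rises). A steel roller weight (30 x 44 mm, 42 mm above the pivot) tips it over centre: it falls to the teeth below 0.3 and to 0.6 above 0.3, and stays there; pressing takes under 1 N
- bearing: loose steel bearing ring, 32 mm across, 10 mm high, lying beside the stand; origin at the centre of its underside
- screwdriver: loose screwdriver with a grey handle, lying beside the stand; origin under its middle
- gearmotor: loose square motor, 42 x 42 x 38 mm with a short shaft on top, standing beside the stand; origin at the centre of its underside
- mouse: loose black computer mouse, about 83 x 62 x 32 mm; origin near the centre of its underside
- mug: loose white mug, 95 mm high; origin at the centre of its underside
- ply_offcut: loose plywood offcut, 110 x 70 x 12 mm; origin at the centre of its underside
- spare_pulley: loose aluminium belt pulley, 52 mm across, 26 mm high; origin at the centre of its underside

How it is judged (in metres and radians):
On the way, in this order (a step that is already met when the one before it is completed fails the run):
1. the pawl is tipped clear of the teeth while the boom is still up (value of joint pawl above 0.5 rad and value of joint boom above 0.2 rad), for 0.2 s.
2. the boom is pushed down onto its rest (value of joint boom below 0.04 rad), for 0.1 s.
At the end, for the whole second after the job is handed in: The boom is down on its rest (within 0.04 rad, 7 mm at its end) and still, and the pawl stands clear of the teeth (over 0.5 of its 0.6 rad) (value of joint boom below 0.04 rad and value of joint pawl above 0.5 rad and not (velocity of joint boom above 0.05 rad/s)); the robot touches nothing.
It fails at once if the boom is raised (value of joint boom above 0.83 rad).
It fails at once if a loose bystander is shifted by more than 30 mm, lifted or carried (distance of any of bearing, screwdriver, gearmotor, mouse, mug, ply_offcut, spare_pulley from where it was at the start of the episode above 0.03 m).
It also fails if it takes over 38 s, if anything falls off the work surface, if the arm or the gripper's body presses on something with over 40 N, if the wrist force passes 120 N, or if a joint passes its speed limit or range.

## Working session

There is one attempt and no reset: what is moved stays moved. The work goes in short steps, Python scripts to look and compute and a tool call to move; the robot and the scene stay as the last step left them, time stands still between calls to the robot, and variables do not carry over. Pictures are saved under pics/ and viewed, and the job is handed in when it is done.

Besides the shell and the picture viewer there is one more tool, called after "Emit:" by a JSON object that holds its "api" and its "payload". apply_moves: Moves the arm, as the interface text tells. Its arguments: {"type":"object","properties":{"steps":{"type":"array"},"squeeze":{"type":"number"}},"required":["steps"]}

```bash
mkdir -p pics; cat > h.py <<'E'
import numpy as np, cv2, sys
from station import sense, camera, pinch_z
def snap(n,tag):
    c=camera(n); cv2.imwrite(f'pics/{tag}_{n}.png',c['color']); 
    np.save(f'pics/{tag}_{n}.npy',{k:v for k,v in c.items()},allow_pickle=True); return c
def load(n,tag): return np.load(f'pics/{tag}_{n}.npy',allow_pickle=True).item()
def K(c): return np.array([[c['fx'],0,c['cx']],[0,c['fy'],c['cy']],[0,0,1.]])
def ray(c,uv):
    p=cv2.undistortPoints(np.array([[uv]],float),K(c),np.array(c['dist'],float))[0,0]
    R=np.array(c['R']);t=np.array(c['t']); d=R.T@np.array([p[0],p[1],1]); return -R.T@t, d/np.linalg.norm(d)
def onz(c,uv,z):
    o,d=ray(c,uv); return o+d*(z-o[2])/d[2]
def tri(prs):
    A=0;b=0
    for c,uv in prs:
        o,d=ray(c,uv);P=np.eye(3)-np.outer(d,d);A=A+P;b=b+P@o
    x=np.linalg.solve(A,b); return x,[np.linalg.norm((np.eye(3)-np.outer(ray(c,uv)[1],ray(c,uv)[1]))@(x-ray(c,uv)[0])) for c,uv in prs]
def proj(c,X):
    R=np.array(c['R']);r,_=cv2.Rodrigues(R)
    return cv2.projectPoints(np.array(X,float).reshape(-1,1,3),r,np.array(c['t'],float),K(c),np.array(c['dist'],float))[0][:,0]
E
python3 - <<'E'
from h import *
for n in('side','top','wrist'):
    c=snap(n,'a'); print(n,-np.array(c['R']).T@np.array(c['t']))
print(sense(),pinch_z)
E
```

```text
side [ 0.08366033 -0.65433964  0.89886926]
top [3.00936728e-01 1.70394641e-05 1.31681947e+00]
wrist [0.15531371 0.50584448 0.38482011]
{'clock': 0.15, 'joint_pos': array([ 5.70101366e+01,  1.96267915e+01,  8.73629626e+01, -6.85262935e-05,
        7.30754207e+01, -8.36441821e+00]), 'qvel': array([ 0.02391312, -0.04649038, -0.19317495,  0.03932143, -0.01714623,
       -0.03633985]), 'effort': array([ 1.70884763e-03, -4.31472158e+01, -2.44351566e+01,  7.19647575e-02,
        5.37506829e-02, -8.37085076e-05]), 'tool_pos': array([0.21857043, 0.47701329, 0.22621925]), 'orientation': array([-1.79935509e+02, -9.41603293e-03,  1.55374569e+02]), 'ft_force': array([-0.75593524, -0.24549729, -0.14839548]), 'torque': array([-0.01572834,  0.05981695, -0.01447553]), 'gripper_width': 0.09192645018772953} 0.0188
```

View pics/a_side.png

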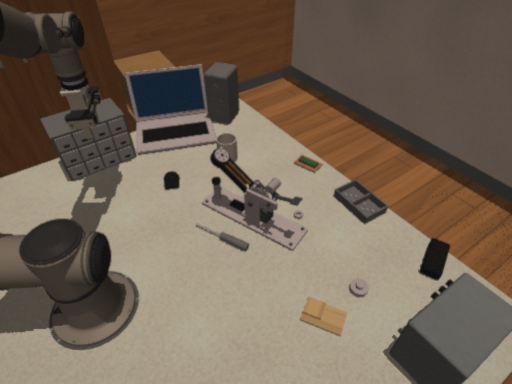

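View pics/a_top.png

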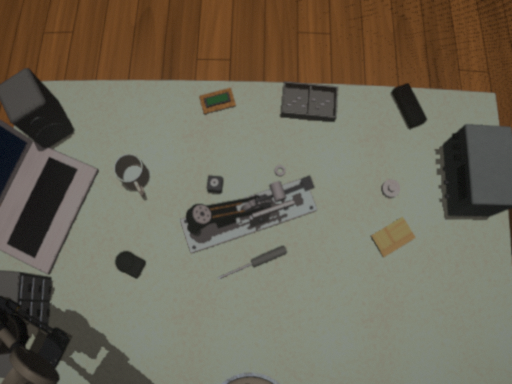

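The side view shows the stand at about (255,215), with the boom disc at (222,156) and the tab at about (290,200). In the top view the disc is at (200,215) and the tab at (307,183). I'll enlarge both.

```bash
python3 - <<'E'
from h import *
s=load('side','a')['color'][135:255,185:325]; cv2.imwrite('pics/as.png',cv2.resize(s,None,fx=5,fy=5,interpolation=2))
s=load('top','a')['color'][150:260,170:330]; cv2.imwrite('pics/at.png',cv2.resize(s,None,fx=5,fy=5,interpolation=2))
E
```

```text
(no output)
```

View pics/as.png

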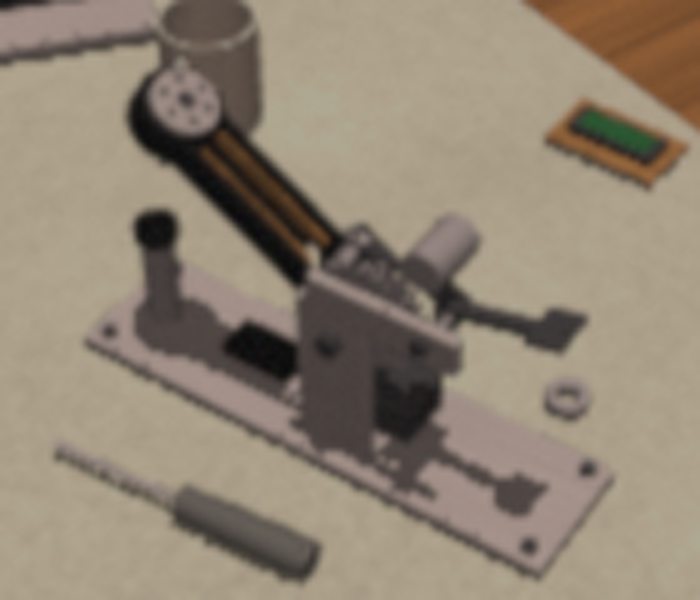

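View pics/at.png

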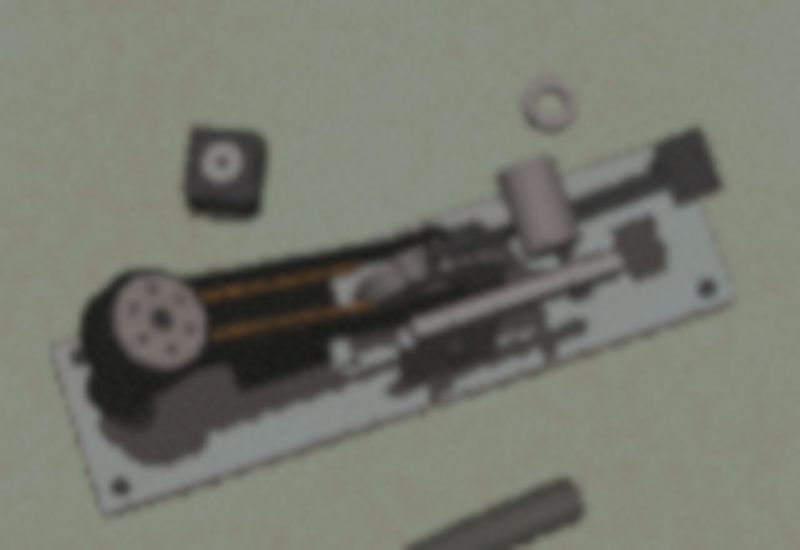

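```bash
python3 - <<'E'
from h import *
s=load('side','a');t=load('top','a')
S=lambda u,v:((u+.5)/5-.5+185,(v+.5)/5-.5+135)
T=lambda u,v:((u+.5)/5-.5+170,(v+.5)/5-.5+150)
print('tab',tri([(s,S(560,329)),(t,T(686,166))]))
print('pad',tri([(s,S(185,101)),(t,T(160,319))]))
for n,c,p in [('t',t,T(52,345)),('t',t,T(105,517)),('t',t,T(735,300)),('s',s,S(85,340)),('s',s,S(540,577)),('s',s,S(612,475))]:
    print(n,onz(c,p,.012))
print('base corner holes t', [onz(t,T(*p),.012) for p in((120,487),(707,288))])
print('holes s', [onz(s,S(*p),.012) for p in((110,331),(530,546),(588,468))])
print('brg',onz(t,T(550,103),.01),'motor',onz(t,T(222,161),.04))
print('mug',onz(t,(133,172),.095), onz(t,(145,197),.05))
E
```

```text
tab (array([ 0.5967726 , -0.12636948,  0.16386614]), [np.float64(0.002593650348744309), np.float64(0.0025936503487440825)])
pad (array([0.50204268, 0.12517652, 0.21692849]), [np.float64(0.0008660322429118154), np.float64(0.0008660322429118571)])
t [0.5223309  0.20808878 0.012     ]
t [0.42826156 0.17388167 0.012     ]
t [ 0.55718072 -0.16891399  0.012     ]
s [0.42979429 0.16890954 0.012     ]
s [ 0.55640655 -0.17599121  0.012     ]
s [ 0.64678606 -0.14031672  0.012     ]
base corner holes t [array([0.44489571, 0.16645937, 0.012     ]), array([ 0.56359303, -0.15331291,  0.012     ])]
holes s [array([0.44842838, 0.16635357, 0.012     ]), array([ 0.56671803, -0.15383155,  0.012     ]), array([ 0.63806771, -0.12666781,  0.012     ])]
brg [ 0.66822625 -0.06486029  0.01      ] motor [0.62226904 0.11591266 0.04      ]
mug [0.63012399 0.32882383 0.095     ] [0.57259709 0.30164661 0.05      ]
```

Emit:
{"api": "apply_moves", "payload": {"steps": [[0, 0, -5, 0, 0, 35, 0], [0, 0, -10, 10, -10, 70, 0], [0, 0, -15, 30, -35, 90, 0], [0, 0, -20, 48, -70, 100, 0], [0, 0, -25, 66, -105, 100, 0]], "squeeze": 10}}

```text
clock: 0.57
tool_pos: [0.2857, 0.372, 0.329]
orientation: [179.7, -0.0, 130.2]
ft_force: [0.7, 0.4, -0.0]
gripper_width: 0.0628
```

Emit:
{"api": "apply_moves", "payload": {"steps": [[0, 0, -5, 20, -34, 0, 0], [0, 0, -10, 40, -68, 0, 0], [0, 0, -15, 60, -102, 0, 0], [0, 0, -20, 80, -136, 0, 0], [0, 0, -20, 100, -170, 0, 0]]}}

```text
clock: 0.98
tool_pos: [0.3851, 0.2005, 0.3267]
orientation: [180.0, -0.0, 110.1]
ft_force: [0.9, -0.2, 0.3]
gripper_width: 0.0298
```

Emit:
{"api": "apply_moves", "payload": {"steps": [[0, 0, 0, 20, -34, 0, 0], [0, 0, 0, 40, -68, 0, 0], [0, 0, 0, 60, -102, 0, 0], [0, 0, 0, 80, -136, 0, 0], [0, 0, 0, 100, -170, 0, 0]]}}

```text
clock: 1.4
tool_pos: [0.4852, 0.0303, 0.3266]
orientation: [-180.0, -0.0, 110.4]
ft_force: [1.0, -0.7, 0.5]
gripper_width: 0.0005
```

Emit:
{"api": "apply_moves", "payload": {"steps": [[0, 0, 0, 23, -32, 0, 0], [0, 0, 0, 46, -65, 0, 0], [0, 0, 0, 70, -98, 0, 0], [0, 0, 0, 92, -130, 0, 0], [0, 0, 0, 113, -161, -10, 0]]}}

```text
clock: 1.82
tool_pos: [0.5991, -0.1309, 0.318]
orientation: [179.9, 0.1, 110.3]
ft_force: [0.7, 1.3, 0.0]
gripper_width: 0.0007
```

Emit:
{"api": "apply_moves", "payload": {"steps": [[0, 0, 0, 0, 0, -30, 0], [0, 0, 0, 0, 0, -60, 0], [0, 0, 0, 0, 0, -90, 0], [0, 0, 0, 0, 0, -116, 0], [0, 0, 0, 0, 0, -116, 0]]}}

```text
clock: 2.23
tool_pos: [0.5948, -0.1279, 0.1945]
orientation: [-179.5, -0.4, 110.4]
ft_force: [-1.5, -0.0, -1.5]
gripper_width: 0.0003
```

```bash
python3 - <<'E'
from h import *
o=[]
for n,(u,v) in(('side',(210,110)),('top',(220,130))):
    c=snap(n,'b'); s=c['color'][v:v+120,u:u+130]; o.append(cv2.resize(s,(390,360),interpolation=2))
    print(proj(c,sense()['tool_pos'])-[u,v])
cv2.imwrite('pics/b.png',np.hstack(o))
E
```

```text
[[86.85869722 82.69528127]]
[[89.91583283 47.84465302]]
```

View pics/b.png

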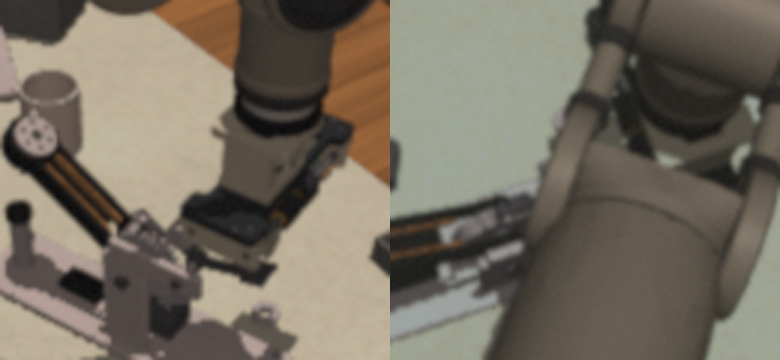

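The side view shows the closed fingers just above the tab, near crop (255,260). The gripper body covers the roller. I'll check that the arm has settled, then press.

Emit:
{"api": "apply_moves", "payload": {"steps": [[0, 0, 0, 1, -3, -4, 0], [0, 0, 0, 1, -3, -8, 0], [0, 0, 0, 1, -3, -12, 0], [0, 0, 0, 1, -3, -16, 0], [0, 0, 0, 1, -3, -20, 0]]}}

```text
clock: 2.75
tool_pos: [0.5989, -0.1317, 0.1809]
orientation: [180.0, 0.0, 110.4]
ft_force: [-0.6, -0.3, 0.4]
gripper_width: 0.0008
```

Emit:
{"api": "apply_moves", "payload": {"steps": [[0, 0, 0, 0, 0, -5, 0], [0, 0, 0, 0, 0, -10, 0], [0, 0, 0, 0, 0, -15, 0], [0, 0, 0, 0, 0, -20, 0], [0, 0, 0, 0, 0, -25, 0]]}}

```text
clock: 3.17
tool_pos: [0.5987, -0.1317, 0.1552]
orientation: [-180.0, -0.0, 110.4]
ft_force: [0.3, 0.2, -0.2]
gripper_width: 0.0004
```

Emit:
{"api": "apply_moves", "payload": {"steps": [[0, 0, 0, 0, 0, -4, 0], [0, 0, 0, 0, 0, -8, 0], [0, 0, 0, 0, 0, -12, 0], [0, 0, 0, 0, 0, -15, 0], [0, 0, 0, 0, 0, -15, 0]]}}

```text
clock: 3.58
tool_pos: [0.5984, -0.1316, 0.14]
orientation: [-180.0, -0.0, 110.4]
ft_force: [-0.4, 0.2, -0.2]
gripper_width: 0.0006
```

```bash
python3 - <<'E'
from h import *
o=[]
for n,(u,v) in(('side',(210,110)),('wrist',(0,0))):
    c=snap(n,'c'); s=c['color'][v:v+120,u:u+130] if n=='side' else c['color']; o.append(cv2.resize(s,(390,360),interpolation=2))
cv2.imwrite('pics/c.png',np.hstack(o))
print(sense()['ft_force'],sense()['torque'])
E
```

```text
[ 0.60757966 -0.34087222  0.56238867] [-0.0719746  -0.0117705  -0.00272476]
```

View pics/c.png

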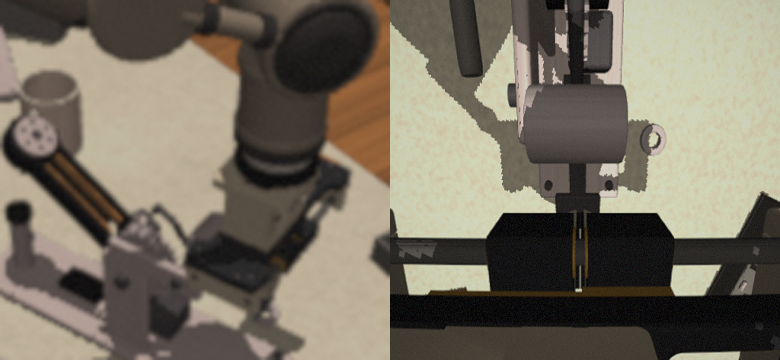

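The wrist view shows the pawl arm running under the fingers, with the tab at about (578,200) and the roller tipped toward the tail. I'll retreat and check.

Emit:
{"api": "apply_moves", "payload": {"steps": [[0, 0, 0, 0, 0, 30, 0], [0, 0, 0, 0, 0, 65, 0], [0, 0, 0, 0, 0, 100, 0], [0, 0, 0, 0, 0, 135, 0], [0, 0, 0, 0, 0, 150, 0]]}}

```text
clock: 4.1
tool_pos: [0.6, -0.1321, 0.2967]
orientation: [179.6, 0.3, 110.4]
ft_force: [0.9, 0.1, 0.8]
gripper_width: 0.0004
```

```bash
python3 - <<'E'
from h import *
o=[]
for n,(u,v) in(('side',(210,130)),('wrist',(0,0))):
    c=snap(n,'d'); s=c['color'][v:v+120,u:u+130] if n=='side' else c['color']; o.append(cv2.resize(s,(390,360),interpolation=2))
cv2.imwrite('pics/d.png',np.hstack(o))
c=load('side','d')
for y,z in((-.1355,.165),(-.136,.130)): print(proj(c,[.547-.349*y*1,-.0015+.937*y,z])*1-[210,130])
E
```

```text
[[85.57785111 71.1421791 ]]
[[84.89049315 79.48137122]]
```

View pics/d.png

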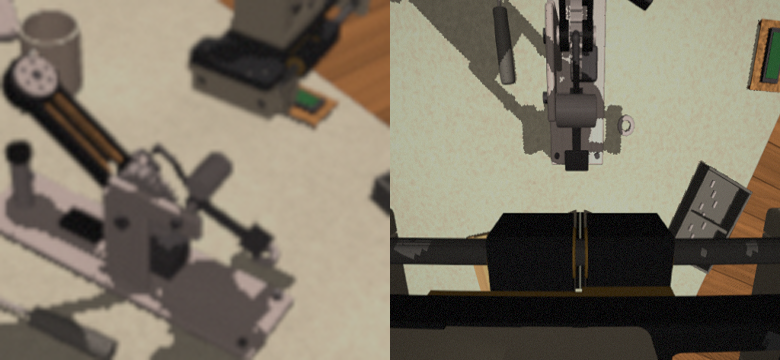

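The tab now appears at side pixel (85.7,79.3) in the crop. The predicted position for a height of 130 mm is (84.9,79.5), so the pawl is tipped and staying there. Next is the boom disc.

Emit:
{"api": "apply_moves", "payload": {"steps": [[0, 0, 0, -14, 37, 0, 0], [0, 0, 0, -28, 73, 0, 0], [0, 0, 0, -42, 110, 0, 0], [0, 0, 0, -56, 147, 0, 0], [0, 0, 0, -70, 184, 0, 0]]}}

```text
clock: 4.62
tool_pos: [0.5273, 0.0537, 0.2894]
orientation: [-179.9, -0.0, 110.3]
ft_force: [0.9, 0.2, 0.4]
gripper_width: 0.0008
```

Emit:
{"api": "apply_moves", "payload": {"steps": [[0, 0, 0, -14, 37, 0, 0], [0, 0, 0, -27, 73, 0, 0], [0, 0, 0, -27, 73, -20, 0], [0, 0, 0, -27, 73, -40, 0], [0, 0, 0, -27, 73, -46, 0]]}}

```text
clock: 5.03
tool_pos: [0.4995, 0.1259, 0.2412]
orientation: [-179.7, -0.1, 110.5]
ft_force: [-0.5, 0.0, -0.6]
gripper_width: 0.0006
```

```bash
python3 - <<'E'
from h import *
o=[]
for n,(u,v) in(('side',(190,90)),('wrist',(0,0))):
    c=snap(n,'e'); s=c['color'][v:v+120,u:u+130] if n=='side' else c['color']; o.append(cv2.resize(s,(390,360),interpolation=2))
cv2.imwrite('pics/e.png',np.hstack(o)); print(sense()['tool_pos'],sense()['ft_force'])
E
```

```text
[0.50069769 0.12509063 0.24296478] [ 0.40261087 -0.14911154 -0.17097887]
```

View pics/e.png

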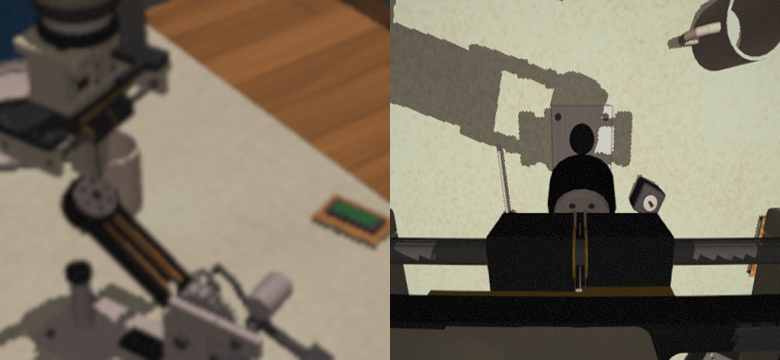

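The wrist view shows the fingers centred across the disc at about (580,205). I'll push down along its arc.

Emit:
{"api": "apply_moves", "payload": {"steps": [[0, 0, 0, 0, 0, -7, 0], [0, 0, 0, 0, 0, -14, 0], [0, 0, 0, -1, 2, -20, 0], [0, 0, 0, -2, 4, -26, 0], [0, 0, 0, -3, 7, -33, 0]]}}

```text
clock: 5.55
tool_pos: [0.4993, 0.1324, 0.2122]
orientation: [179.9, 0.0, 110.3]
ft_force: [-0.2, 0.7, 4.4]
gripper_width: 0.0004
```

Emit:
{"api": "apply_moves", "payload": {"steps": [[0, 0, 0, -1, 3, -6, 0], [0, 0, 0, -2, 6, -12, 0], [0, 0, 0, -3, 9, -18, 0], [0, 0, 0, -4, 12, -24, 0], [0, 0, 0, -5, 14, -30, 0]]}}

```text
clock: 5.97
tool_pos: [0.4939, 0.1469, 0.1818]
orientation: [179.9, -0.0, 110.4]
ft_force: [-0.6, 2.3, 4.5]
gripper_width: 0.0005
```

```bash
python3 - <<'E'
from h import *
o=[]
for n,(u,v) in(('side',(190,110)),('wrist',(0,0))):
    c=snap(n,'f'); s=c['color'][v:v+120,u:u+130] if n=='side' else c['color']; o.append(cv2.resize(s,(390,360),interpolation=2))
cv2.imwrite('pics/f.png',np.hstack(o)); print(sense()['tool_pos'],sense()['ft_force'])
E
```

```text
[0.49336249 0.14656225 0.18091459] [0.15095364 0.77400835 0.68468878]
```

View pics/f.png

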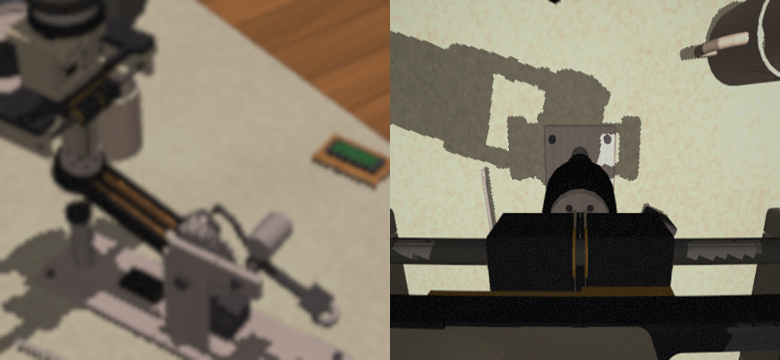

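The boom is coming down at about 4.5 N, and the side view shows its disc above the rest post at about (80,170).

Emit:
{"api": "apply_moves", "payload": {"steps": [[0, 0, 0, -1, 2, -8, 0], [0, 0, 0, -2, 5, -16, 0], [0, 0, 0, -3, 7, -24, 0], [0, 0, 0, -4, 9, -32, 0], [0, 0, 0, -4, 10, -40, 0]]}}

```text
clock: 6.48
tool_pos: [0.49, 0.1568, 0.1413]
orientation: [179.9, -0.0, 110.4]
ft_force: [-0.5, 3.6, 5.2]
gripper_width: 0.0007
```

Emit:
{"api": "apply_moves", "payload": {"steps": [[0, 0, 0, 0, 1, -3, 0], [0, 0, 0, 0, 1, -6, 0], [0, 0, 0, 0, 1, -9, 0], [0, 0, 0, 0, 1, -11, 0], [0, 0, 0, 0, 1, -11, 0]]}}

```text
clock: 6.9
tool_pos: [0.4893, 0.1571, 0.1302]
orientation: [-179.9, 0.0, 110.4]
ft_force: [-0.4, 0.6, 0.6]
gripper_width: 0.0007
```

Emit:
{"api": "apply_moves", "payload": {"steps": [[0, 0, 0, 0, 0, -1, 0], [0, 0, 0, 0, 0, -1.5, 0], [0, 0, 0, 0, 0, -2, 0], [0, 0, 0, 0, 0, -2.5, 0], [0, 0, 0, 0, 0, -3, 0]]}}

```text
clock: 7.32
tool_pos: [0.4895, 0.1571, 0.1289]
orientation: [180.0, 0.0, 110.4]
ft_force: [-6.2, -0.6, 16.0]
gripper_width: 0.0002
```

Force has risen to 16 N at z = 0.129, so the boom is on its hard stop. I'll retreat straight up and check.

Emit:
{"api": "apply_moves", "payload": {"steps": [[0, 0, 0, 0, 0, 10, 0], [0, 0, 0, 0, 0, 30, 0], [0, 0, 0, 0, 0, 65, 0], [0, 0, 0, 0, 0, 100, 0], [0, 0, 0, 0, 0, 135, 0]]}}

```text
clock: 7.73
tool_pos: [0.4894, 0.1569, 0.2643]
orientation: [-180.0, 0.0, 110.4]
ft_force: [0.6, -0.1, -0.7]
gripper_width: 0.0006
```

Emit:
{"api": "apply_moves", "payload": {"steps": [[0, 0, 0, -20, 30, 15, 0], [0, 0, 0, -40, 60, 15, 0], [0, 0, 0, -60, 90, 15, 0], [0, 0, 0, -80, 120, 15, 0], [0, 0, 0, -90, 135, 15, 0]]}}

```text
clock: 8.15
tool_pos: [0.3976, 0.2944, 0.2782]
orientation: [180.0, -0.0, 110.5]
ft_force: [-0.6, 0.2, 1.0]
gripper_width: 0.0004
```

```bash
python3 - <<'E'
from h import *
o=[]
for n,(u,v) in(('side',(190,130)),('top',(180,150))):
    c=snap(n,'g'); s=c['color'][v:v+120,u:u+140]; o.append(cv2.resize(s,(400,343),interpolation=2))
cv2.imwrite('pics/g.png',np.hstack(o)); print(sense()['tool_pos'],sense()['ft_force'])
k=400/140
h=np.array([.5485,0.]);e=np.array([-.349,.937])
for c,(u,v) in((load('side','g'),(190,130)),(load('top','g'),(180,150))):
  for y,z in((.17,.129),(-.136,.130),(-.136,.168)): print(y,z,(proj(c,[*(h+e*y),z])-[u,v])*k)
E
```

```text
[0.39815272 0.29404749 0.27808545] [ 0.05410763 -1.10787344 -1.04810494]
0.17 0.129 [[ 70.41963217 120.43727664]]
-0.136 0.13 [[299.86423333 225.62685841]]
-0.136 0.168 [[302.46900249 199.9155137 ]]
0.17 0.129 [[ 33.24307066 211.90864303]]
-0.136 0.13 [[360.78434901 101.34860602]]
-0.136 0.168 [[365.48120341  90.86040429]]
```

View pics/g.png

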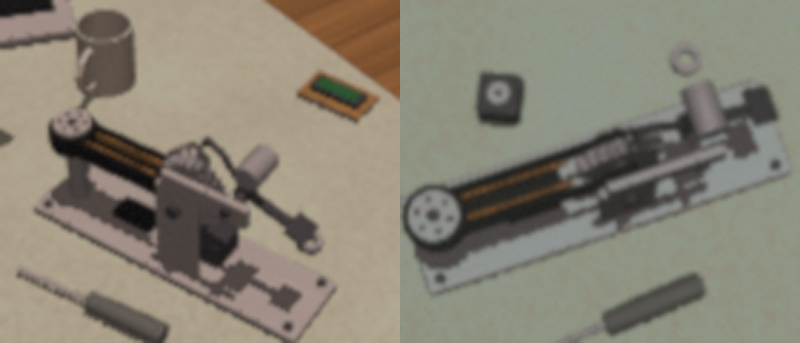

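In the side crop the disc is at (72,122), against (70,120) predicted for fully down. The tab is at (301,227), against (300,226) predicted for tipped. The loose things look undisturbed, so I'm handing in.

```bash
python3 -c "
from station import sign_off; print(sign_off())"
```

```text
the job is handed in; nothing more can be done
None
```

The boom is down on its rest post and the pawl is tipped clear. I handed the job in at about 8.3 s of the 38 s allowed; sign-off gives no verdict.

- **Pawl:** I pressed the thumb tab down with closed fingers to a fingertip height of 140 mm, and the pawl tipped over on its own. After I backed off, the tab stayed within about 1 pixel of where it should appear at 130 mm (tipped free).
- **Boom:** I pushed the end disc down along its arc with about 5 N. It met the hard stop at a fingertip height of 129 mm, where the force rose to 16 N, and I then lifted the arm well clear.
- **Last pictures:** The disc and tab are both within 1 pixel of their fully-down and tipped-free positions. The bearing, motor, screwdriver and mug look undisturbed by eye. The mouse, plywood offcut and spare pulley lay outside the final crops, so I did not check those, but the arm never went low near them.

None of the checks failed or disagreed.

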